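# Run the phone rail forward through its cam clamp

## Task

The phone stands too far back to film the glass ball. Push the clamp's cam lever round to fully open so that the cam lets go, push the rail forward by its tail end as far as it goes, then push the lever back to fully closed so that the rail is locked there. Do not force the rail while the clamp is closed, do not touch the phone, and leave the things standing and lying around the rig where they are.

Things in the scene. Friction and masses are not known exactly. Their poses are not given: they have to be found in the camera images.
- rig: filming rig: round foot 104 mm across, screwed down, and a black clamp body 60 mm long (x +-30), y -54 to +36 mm, top at 50 mm; fixed jaw left of the rail (y +20 to +32), moving jaw right of it (to y -31), both to 64 mm high. Origin: centre of the foot's underside. x: forward along the rail (the phone's way), y left, z up; rail at y = 0. Turned up to 0.3 rad from the robot's x
- cam_lever (a joint): turn of the cam lever on its upright pin, rad. 0 = fully closed on its stop (cam's high point presses the jaw on the rail); 1.4 = fully open on its stop. Opening is anticlockwise from above. The cam grips below about 0.65; from 1.15 on its low point faces the jaw, clear of it. Stays where it is left; takes up to about 8 N at its tip near closed, 1 to 2 N once free
- lever_pin (a point): axis on which the cam lever turns (upright), at rig x -10, y -39 mm, height 59.5 mm, right of the rail
- lever_tip (a point): middle of the lever's upright end knob (16 mm across, 51 to 71 mm high), 68 mm from the pin. Lever: dark steel bar 11 mm wide, 52 to 63 mm high, pin to knob. Closed it points back and out from the pin (rig -x, -y), 40 degrees off the rail. Opening swings the knob out (-y), then forward, to 30 degrees past square to the rail. Closed fingers fit between closed lever and rail
- rail (a joint): travel of the rail through the clamp, m. Larger = further forward (rig +x); 0.095 = stop screws against the clamp's rear, as far as it goes. Starts between 0 and 0.03. With the cam at its low point it takes 2 to 4 N to push and stays where left; with the cam closed it is gripped fast (over 30 N)
- rail_tail (a point): middle of the flat rear face of the rail's end plate, the end nearest the robot, facing rig -x; plate 42 mm wide, 8 mm thick, 48 to 69 mm high, this point at 57 mm, rig x = -150 mm + travel, y = 0. Aluminium rail 255 mm long, 38 mm wide, 50 to 63 mm high; nothing below it behind the clamp
- phone: telephone held upright in the holder at the rail's forward end, 74 mm wide, 8 mm thick, 82 to 235 mm high; faces along the rail and travels with it. Origin: middle of its lower edge, at rig x = 83 mm + rail travel. Must not be touched
- cream_jar: squat white jar with a grey lid, 53 mm across, 40 mm tall, to the left of the rig. Origin: centre of its underside
- lens_cap: flat black round cap, 58 mm across, 10 mm thick, lying to the left of the rig. Origin: centre of its underside
- power_bank: white flat slab 140 x 68 x 16 mm lying to the right of the rig, on the lever's side. Origin: centre of its underside, x along its length
- pen_cup: square pine pen cup 78 mm wide, 95 mm tall, with pens and scissors sticking out to 160 mm. Origin: centre of its underside
- flask: beige drinking flask, 68 mm across, 220 mm tall. Origin: centre of its underside

How it is judged:
On the way, in this order (a step that is already met when the one before it is completed fails the run):
1. the cam lever is pushed round to open (past 1.15 rad) before the rail has moved 1 cm (value of joint cam_lever above 1.15 rad and distance of rail_tail from where it was at the start of the episode below 0.01 m), for 0.1 s.
2. with the lever open (past 0.9 rad) the rail is pushed forward to its stop, within 3.5 mm (value of joint rail above 0.0915 m and value of joint cam_lever above 0.9 rad), for 0.2 s.
3. the lever is pushed back to closed (below 0.2 rad) with the rail still at its stop (value of joint rail above 0.0915 m and value of joint cam_lever below 0.2 rad), for 0.2 s.
At the end, for the whole second after the job is handed in: The rail stands at its forward stop (within 3.5 mm), the cam lever is closed (within 0.2 rad of its closed stop), both are still, and the jar, cap, power bank, pen cup and flask are where they were (within 20 mm) (all of step 3 and velocity of joint rail between -0.005 and 0.005 m/s and velocity of joint cam_lever between -0.05 and 0.05 rad/s and distance of each of cream_jar, lens_cap, power_bank, pen_cup, flask from where it was at the start of the episode below 0.02 m); the robot touches nothing.
It fails at once if the rail is forced along through the closed clamp (lever below 0.3 rad with the rail over 6 mm from its start and short of its stop) (value of joint cam_lever below 0.3 rad and distance of rail_tail from where it was at the start of the episode above 0.006 m and value of joint rail below 0.0885 m).
It fails at once if the phone is touched (contact force between any of the fingers, the arm and phone above 0.5 N).
It fails at once if the jar, cap, power bank, pen cup or flask is pushed, lifted or carried more than 20 mm from its place (distance of any of cream_jar, lens_cap, power_bank, pen_cup, flask from where it was at the start of the episode above 0.02 m).
It also fails if it takes over 70 s, if anything falls off the work surface, if the arm or the gripper's body presses on something with over 40 N, if the wrist force passes 120 N, or if a joint passes its speed limit or range.

## Robot

A 7-joint arm with a two-finger parallel gripper is mounted at the origin on the work surface. World frame = base frame: x ahead of the robot, y to its left, z up, the work surface at z = 0. Lengths are in m, angles in rad, forces in N, time in s.
With the tool pointing down it reaches from about 0.4 to 0.75 m from the base axis. Payload 19.5 kg.
Tool frame: the origin (TCP) lies at the very end of the fingers, on their centre line; the grasp point (between the pads) lies ctrl.tcp_to_grasp behind it (ctrl.tcp_to_grasp is the distance from the TCP to the grasp point, in m); z points along the fingers, y is the line along which they close (so a half turn about z gives the same grasp; the last joint's range is limited). The gripper opens to 85 mm and grips with 20 to 120 N. Pads are 22 mm wide; open, the fingers measure 114 mm over their backs; the gripper's body (76 mm by 85 mm) begins 54 mm behind the grasp point. The pads swing forward as they close: fully open they stand 13 mm farther back than shut.
Start: joints at [-1.272, 0.707, -0.028, 1.485, 0.022, 0.951, -0.075], TCP at [0.192, 0.542, 0.231] pointing down, gripper open.
Joint ranges: [-2.71, 2.71], [-0.32, 2.16], [-1.57, 1.52], [0, 2.45], [-1.46, 4.6], [0, 2.02], [-2.83, 2.83]. Speed limits (rad/s): [1.89, 1.89, 2.57, 2.57, 3.01, 3.01, 3.01].

## Interface

Orientations are given as [roll, pitch, yaw] about the fixed x, y, z axes, in that order (R = Rz(yaw) Ry(pitch) Rx(roll)).
In Python, from rig import ctrl gives the robot as it stands. The module is installed in compiled form; this text tells all that it offers.
- The arm moves only by the tool move_arm, never from a script. Its argument "series" is a list of rows, each a list of 7 numbers: the turn, a rotation vector about the tool's x, y, z in degrees, then the shift along the tool's x, y, z in m, then the finger opening in m, from 0 to 0.0854. In form: [[rx, ry, rz, dx, dy, dz, hand], ...]. A call has exactly 5 rows; each row shifts and turns the commanded pose from where the row before left it, along the tool's axes as they then stand; what a row does not reach is not made up. A row lasts 1/12 s, in which the tool goes at most 41.7 mm and 7.16 degrees, less where a joint would pass 70% of its speed; a pose out of reach is approached as far as the arm can. A call is refused whole if a number of a shift passes 0.0417 or a number of a turn 7.16, either way. A call with a gripper value outside its range is refused whole. The fingers move at their own pace and stop on an object; "force" is the grip in N (left out, the last holds). Time passes only in rows, so rows that do not move let the fingers close, or fill a call up. It gives the time, the measured TCP pose, the force, the opening and the grip force at its end, in the units of the state.
- ctrl.observe(): the state, without advancing time (a new reading comes with each control period).
- ctrl.read_camera(name): name is "side" or "top"; returns (picture, depth): 420x560x3 uint8, red, green, blue; 420x560 float32, m along the optical axis (not along the pixel's ray), 0 where there is no reading.
- ctrl.camera_info(name): a dict with "fx", "fy", "cx", "cy" (pixels), "world_from_camera" (4x4, takes a point from camera to world coordinates). Camera axes: x right, y down, z forward; pixel columns grow to the right and rows downward; lengths in m; the calibration is good to about 2 mm. A picture is of the moment at which its call begins. camera_info takes no time and is no camera call.
- ctrl.hand_in(): hands the job in; it is judged then, once.
The state is a dict: "time_s": time; "joints": joint angles; "joint_vel": joint speeds; "effort": joint torques, N m; "eef_pos": TCP position; "ee_rot": TCP orientation; "contact_force": force on the tool from outside, world axes, zero at the start; "wrist_torque": the same for the moment, N m; "gripper_width": opening from 0.0 (shut) to 1.0 (fully open); "gripper_force": force on a finger pad.
Only numpy, scipy, OpenCV 4.12 (cv2) and the standard library are available. Lean on these libraries where they do the work, as an engineer would, in place of code of your own. Each camera call takes 0.05 s, during which the arm holds its last target. There are 200 camera calls.

## Working session

There is one attempt and no reset: what is moved stays moved. The work goes in short steps, Python scripts to look and compute and a tool call to move; the robot and the scene stay as the last step left them, time stands still between calls to the robot, and variables do not carry over. Pictures are saved under pics/ and viewed, at most 10 in all, crops included, and the job is handed in when it is done.

Besides the shell and the picture viewer there is one more tool, called after "Call:" as name(argument=value, ...), one argument or row to a line, values as JSON. move_arm: Moves the arm, as the interface text tells. Its arguments: {"type":"object","properties":{"series":{"type":"array"},"force":{"type":"number"}},"required":["series"]}

```bash
mkdir -p pics; cat > h.py <<'E'
import numpy as np,cv2
from rig import ctrl
def snap(n,f):
    p,d=ctrl.read_camera(n); cv2.imwrite(f'pics/{f}.png',p[:,:,::-1]); np.save(f'pics/{f}.npy',d); return p,d
def pts(n,d):
    i=ctrl.camera_info(n); v,u=np.mgrid[:d.shape[0],:d.shape[1]]
    P=np.stack([(u-i['cx'])/i['fx']*d,(v-i['cy'])/i['fy']*d,d,np.ones_like(d)],-1)
    return (P@np.array(i['world_from_camera']).T)[...,:3]
E
python3 - <<'E'
from h import *
s=ctrl.observe(); print(s)
for n in('top','side'):
    snap(n,n+'0'); print(ctrl.camera_info(n))
print(ctrl.tcp_to_grasp)
E
```

```text
{'time_s': 0.0, 'joints': array([-1.2716836 ,  0.70707485, -0.02762654,  1.48499607,  0.02202048,
        0.95093335, -0.07549757]), 'joint_vel': array([ 0.00054236, -0.0006061 , -0.00044817,  0.00059492,  0.00265756,
       -0.00108882, -0.00038713]), 'effort': array([-3.06163201e-04, -8.83200145e+01,  1.23431660e+00, -2.36182612e+01,
        1.68737315e-02,  6.02418950e-03, -1.83746710e-05]), 'eef_pos': array([0.1921067 , 0.54167053, 0.23084425]), 'ee_rot': array([-3.14048517e+00,  4.75085446e-05,  2.80080161e+00]), 'contact_force': array([-0.46335661,  0.83317   , -0.42970962]), 'wrist_torque': array([0.04960253, 0.04358898, 0.01496081]), 'gripper_force': 0.0, 'gripper_width': 1.0026743712085986}
{'fx': 455.51822607157834, 'fy': 455.51822607157834, 'cx': 279.6098069295202, 'cy': 210.0818128016654, 'world_from_camera': array([[ 0.02052187, -0.98014585,  0.197213  ,  0.36588511],
       [-0.99964076, -0.02351703, -0.01285727,  0.10931159],
       [ 0.01723986, -0.1968783 , -0.98027635,  1.2263783 ],
       [ 0.        ,  0.        ,  0.        ,  1.        ]])}
{'fx': 383.79425555444254, 'fy': 383.79425555444254, 'cx': 276.8176853423037, 'cy': 208.24364431355372, 'world_from_camera': array([[ 0.90932515, -0.23363338,  0.34430104,  0.21519841],
       [-0.41560543, -0.54976717,  0.72458829, -0.63487779],
       [ 0.0199974 , -0.80197974, -0.59701641,  0.68994362],
       [ 0.        ,  0.        ,  0.        ,  1.        ]])}
0.0187
```

View pics/top0.png

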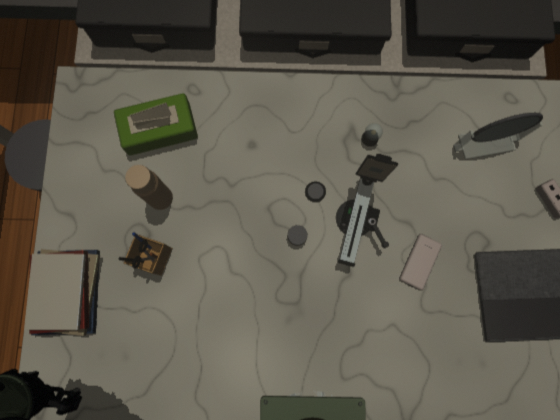

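View pics/side0.png

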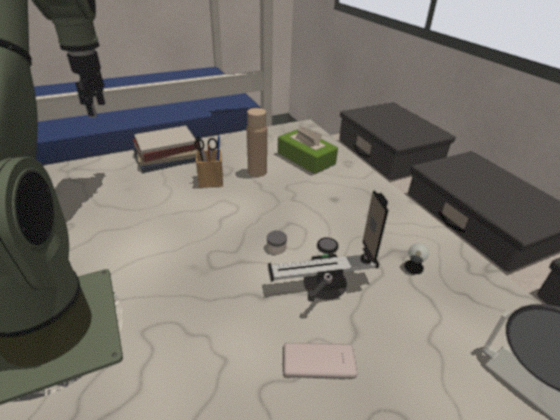

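The top view shows the rail from its tail at about (347,263) to the phone at (378,168). The lever knob is at (385,244), the power bank at (421,262), and the jar and cap are to the left at (297,236) and (316,191). The pen cup and flask are far off. Next I'll measure these.

```bash
python3 - <<'E'
from h import *
d=np.load('pics/top0.npy');P=pts('top',d);im=cv2.imread('pics/top0.png')
g=im.mean(2)
sub=np.zeros(d.shape,bool);sub[180:272,330:395]=1
z=P[...,2]
print('table z',np.median(z[280:300,200:400]))
m=sub&(z>.05)&(z<.078)&(g>110)
A=P[m];c=A[:,:2].mean(0);r=cv2.minAreaRect((A[:,:2]*1000).astype(np.float32));print('rail',m.sum(),np.median(A[:,2]),r)
bx=cv2.boxPoints(r);print(bx)
m=sub&(z>.045)&(z<.085)
A=P[m];r=cv2.minAreaRect((A[:,:2]*1000).astype(np.float32));print('all high',r)
for (u,v) in [(347,263),(385,244),(378,232),(372,222),(374,214),(421,262),(297,236),(355,230)]:
    print((u,v),P[v,u].round(4),im[v,u])
big=cv2.resize(im[160:300,310:450],None,fx=4.2,fy=4.2,interpolation=cv2.INTER_CUBIC)
cv2.imwrite('pics/crop0.png',np.clip(big*1.6,0,255))
m=np.zeros(d.shape,bool);m[225:300,395:450]=1
m&=(z>.009)&(z<.03);print('pb',cv2.minAreaRect((P[m][:,:2]*1000).astype(np.float32)),np.median(z[m]))
E
```

```text
table z -0.0004560729911317063
rail 739 0.06231438309618986 ((559.9085083007812, -103.20420837402344), (37.038814544677734, 179.2606201171875), 75.47396850585938)
[[ 468.4983   -98.65056]
 [ 642.0287  -143.61269]
 [ 651.3187  -107.75786]
 [ 477.78833  -62.79573]]
all high ((570.9114379882812, -130.83193969726562), (121.38347625732422, 231.3614044189453), 83.46479797363281)
(347, 263) [ 0.4656 -0.0794  0.0716] [28 32 32]
(385, 244) [ 0.5159 -0.1768  0.0734] [40 43 45]
(378, 232) [ 0.5482 -0.1621  0.0625] [40 45 45]
(372, 222) [ 0.5736 -0.1463  0.0657] [35 38 40]
(374, 214) [ 0.5974 -0.1548  0.0529] [28 31 31]
(421, 262) [ 0.4776 -0.2868  0.0138] [109 119 132]
(297, 236) [0.5361 0.0467 0.0408] [65 68 70]
(355, 230) [ 0.5517 -0.1019  0.0648] [41 45 45]
pb ((478.5523376464844, -286.00732421875), (68.51600646972656, 139.95730590820312), 64.34513854980469) 0.015306218516451642[ WARN:0@0.225] global loadsave.cpp:1063 imwrite_ Unsupported depth image for selected encoder is fallbacked to CV_8U.
```

View pics/crop0.png

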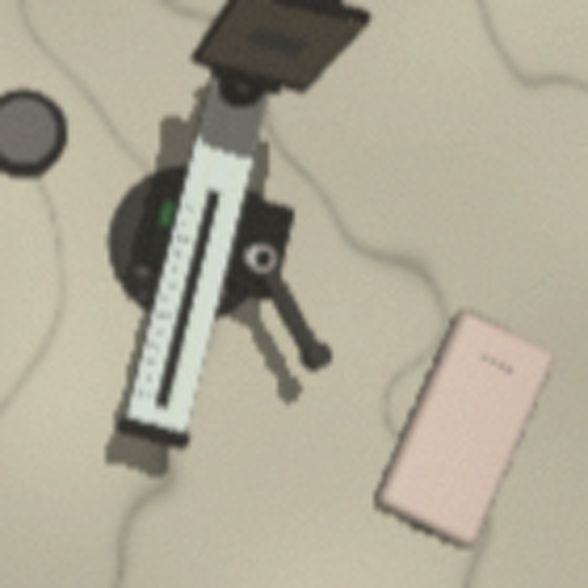

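Yaw, pin, knob and rail all agree with the given sizes. The rig origin is about (0.594, -0.112), its yaw is -14.5°, and the travel is about 17 mm. First I'll move above the gap between lever and rail with the fingers shut.

Call:
move_arm(
  series=[
    [0,0,0,-0.021,-0.022,0,0],
    [0,0,0,-0.021,-0.022,0,0],
    [0,0,0,-0.021,-0.022,0,0],
    [0,0,0,-0.021,-0.022,0,0],
    [0,0,0,-0.021,-0.022,0,0],
  ],
)

```text
time_s: 0.52
eef_pos: [0.2546, 0.4017, 0.2312]
ee_rot: [-3.141, -0.0, 2.801]
contact_force: [1.4, 0.4, -0.0]
gripper_width: 0.298
gripper_force: 0.0
```

Call:
move_arm(
  series=[
    [0,0,0,-0.021,-0.022,0,0],
    [0,0,0,-0.021,-0.022,0,0],
    [0,0,0,-0.021,-0.022,0,0],
    [0,0,0,-0.021,-0.022,0,0],
    [0,0,0,-0.021,-0.022,0,0],
  ],
)

```text
time_s: 0.93
eef_pos: [0.3168, 0.263, 0.2312]
ee_rot: [-3.141, -0.0, 2.801]
contact_force: [1.4, -0.1, 0.5]
gripper_width: -0.003
gripper_force: 0.0
```

Call:
move_arm(
  series=[
    [0,0,0,-0.021,-0.022,0,0],
    [0,0,0,-0.021,-0.022,0,0],
    [0,0,0,-0.021,-0.022,0,0],
    [0,0,0,-0.021,-0.022,0,0],
    [0,0,0,-0.021,-0.022,0,0],
  ],
)

```text
time_s: 1.35
eef_pos: [0.379, 0.1241, 0.2313]
ee_rot: [-3.141, -0.0, 2.801]
contact_force: [0.9, 0.2, -1.5]
gripper_width: 0.003
gripper_force: 0.0
```

Call:
move_arm(
  series=[
    [0,0,0,-0.021,-0.022,0,0],
    [0,0,0,-0.021,-0.022,0,0],
    [0,0,0,-0.021,-0.022,0,0],
    [0,0,0,-0.021,-0.022,0,0],
    [0,0,0,-0.021,-0.022,0,0],
  ],
)

```text
time_s: 1.77
eef_pos: [0.4412, -0.0148, 0.2312]
ee_rot: [-3.141, -0.0, 2.801]
contact_force: [0.6, 1.4, -0.2]
gripper_width: 0.002
gripper_force: 0.0
```

Call:
move_arm(
  series=[
    [0,0,0,-0.021,-0.022,0,0],
    [0,0,0,-0.021,-0.022,0,0],
    [0,0,0,-0.021,-0.022,0,0],
    [0,0,0,-0.021,-0.022,0,0],
    [0,0,0,-0.021,-0.022,0,0],
  ],
)

```text
time_s: 2.18
eef_pos: [0.5034, -0.1535, 0.2312]
ee_rot: [-3.142, -0.0, 2.8]
contact_force: [-0.1, 0.1, -0.1]
gripper_width: -0.002
gripper_force: 0.0
```

Call:
move_arm(
  series=[
    [0,0,4.5,0,0,0.008,0],
    [0,0,4.5,0,0,0.008,0],
    [0,0,4.5,0,0,0.008,0],
    [0,0,4.5,0,0,0.008,0],
    [0,0,4.5,0,0,0.008,0],
  ],
)

```text
time_s: 2.6
eef_pos: [0.503, -0.152, 0.1908]
ee_rot: [-3.141, -0.0, 2.404]
contact_force: [-0.9, 0.8, 0.3]
gripper_width: -0.004
gripper_force: 0.0
```

Call:
move_arm(
  series=[
    [0,0,4.5,0,0,0.008,0],
    [0,0,4.5,0,0,0.008,0],
    [0,0,4.5,0,0,0.008,0],
    [0,0,4.5,0,0,0.008,0],
    [0,0,4.5,0,0,0.008,0],
  ],
)

```text
time_s: 3.02
eef_pos: [0.503, -0.152, 0.1507]
ee_rot: [-3.141, -0.0, 2.011]
contact_force: [-0.7, 0.5, -0.6]
gripper_width: -0.0
gripper_force: 0.0
```

Call:
move_arm(
  series=[
    [0,0,0,-0.002,0,0.021,0],
    [0,0,0,0,0,0.021,0],
    [0,0,0,0,0,0.021,0],
    [0,0,0,0,0,0.021,0],
    [0,0,0,0,0,0.021,0],
  ],
)

```text
time_s: 3.43
eef_pos: [0.5038, -0.1537, 0.0452]
ee_rot: [-3.141, -0.0, 2.015]
contact_force: [0.4, -0.1, -0.3]
gripper_width: -0.003
gripper_force: 0.0
```

```bash
python3 - <<'E'
from h import *
p,d=snap('side','s1'); cv2.imwrite('pics/s1c.png',cv2.resize(p[210:330,230:400,::-1],None,fx=4,fy=4))
print(ctrl.observe()['joints'])
E
```

```text
[ 0.21197437  0.93982408  0.04362162  1.83134033 -0.09614505  0.37674513
  0.77206695]
```

View pics/s1c.png

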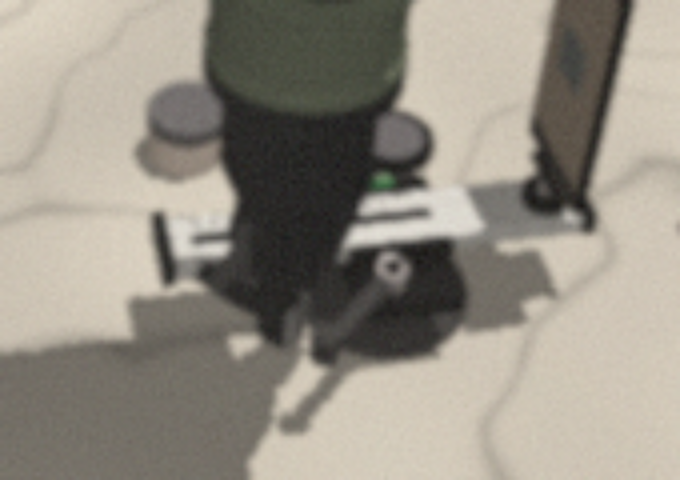

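The fingers are down between rail and lever, with the fingertips at about (275,330) in the crop and the knob at (325,350). Next I'll make contact and swing the lever about its pin.

Call:
move_arm(
  series=[
    [0,0,0,-0.003,0,0,0],
    [0,0,0,-0.003,0,0,0],
    [0,0,-2.5,-0.003,-0.001,0,0],
    [0,0,-2.5,-0.003,-0.001,0,0],
    [0,0,-2.5,-0.003,-0.001,0,0],
  ],
)

```text
time_s: 3.9
eef_pos: [0.5088, -0.1687, 0.0478]
ee_rot: [3.14, 0.001, 2.149]
contact_force: [0.1, 0.6, 0.2]
gripper_width: 0.001
gripper_force: 0.0
```

Call:
move_arm(
  series=[
    [0,0,-2.5,-0.003,-0.001,0,0],
    [0,0,-2.5,-0.003,-0.001,0,0],
    [0,0,-2.5,-0.003,-0.001,0,0],
    [0,0,-2.5,-0.003,-0.001,0,0],
    [0,0,-2.5,-0.003,-0.001,0,0],
  ],
)

```text
time_s: 4.32
eef_pos: [0.5141, -0.184, 0.0479]
ee_rot: [3.141, 0.002, 2.367]
contact_force: [0.4, 0.3, 0.1]
gripper_width: 0.0
gripper_force: 0.0
```

```bash
cat >> h.py <<'E'
def where():
    s=ctrl.observe(); y=s['ee_rot'][2]; a=-.2536
    R=np.array([[np.cos(a),-np.sin(a)],[np.sin(a),np.cos(a)]])
    q=R.T@(s['eef_pos'][:2]-[.594,-.112])*1000
    p=q-[-10,-39]; r=-(np.array([np.sin(y-a),-np.cos(y-a)])@p); o=np.array([np.cos(y-a),np.sin(y-a)])@p
    print('rig',q.round(1),'z',s['eef_pos'][2].round(4),'r',r.round(1),'o',o.round(1),'lever deg by yaw',np.degrees((y-a)%6.283).round(1)-130,'F',s['contact_force'].round(1),'t',s['time_s'],'q7',s['joints'][6].round(2))
E
python3 -c "from h import *;where()"
```

```text
rig [-59.3 -89.7] z 0.0479 r 68.5 o 17.5 lever deg by yaw 20.099999999999994 F [0.4 0.3 0.1] t 4.3167 q7 1.02
```

```bash
python3 - <<'E'
from h import *
p,d=snap('side','s2'); cv2.imwrite('pics/s2c.png',cv2.resize(p[210:330,230:400,::-1],None,fx=4,fy=4))
where()
E
```

```text
rig [-58.9 -90.5] z 0.0479 r 69.0 o 17.0 lever deg by yaw 20.30000000000001 F [-0.6 -2.4  0. ] t 4.3667 q7 1.02
```

View pics/s2c.png

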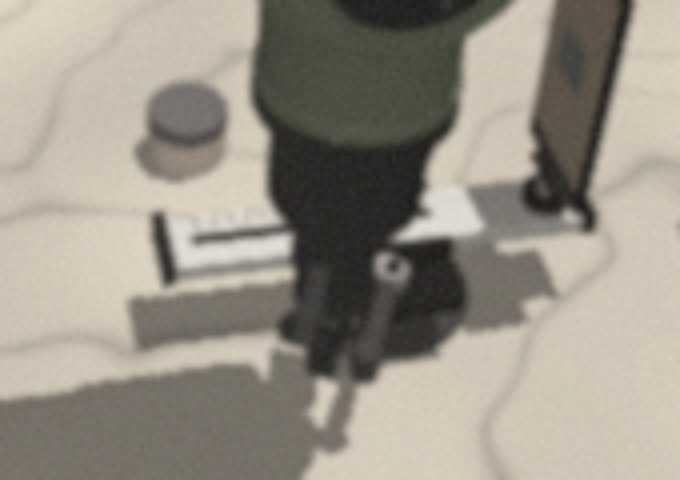

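The lever is turning: its knob is now at about (360,372) with the fingers behind it. I'll carry on swinging.

Call:
move_arm(
  series=[
    [0,0,-4,-0.005,-0.001,0,0],
    [0,0,-4,-0.005,-0.001,0,0],
    [0,0,-4,-0.005,-0.001,0,0],
    [0,0,-4,-0.005,-0.001,0,0],
    [0,0,-4,-0.005,-0.001,0,0],
  ],
)

```text
time_s: 4.78
eef_pos: [0.5308, -0.203, 0.0477]
ee_rot: [-3.141, 0.001, 2.715]
contact_force: [-1.3, 0.2, 0.4]
gripper_width: 0.001
gripper_force: 0.7
```

Call:
move_arm(
  series=[
    [0,0,-4,-0.005,-0.001,0,0],
    [0,0,-4,-0.005,-0.001,0,0],
    [0,0,-4,-0.005,-0.001,0,0],
    [0,0,-4,-0.005,-0.001,0,0],
    [0,0,-4,-0.005,-0.001,0,0],
  ],
)

```text
time_s: 5.2
eef_pos: [0.5532, -0.215, 0.0477]
ee_rot: [-3.14, 0.001, 3.064]
contact_force: [-0.4, -0.4, 0.6]
gripper_width: 0.002
gripper_force: 0.7
```

```bash
python3 -c "from h import *;where()"
```

```text
rig [ -13.7 -110. ] z 0.0477 r 69.3 o 16.1 lever deg by yaw 60.099999999999994 F [-0.4 -0.4  0.6] t 5.2 q7 1.51
```

Call:
move_arm(
  series=[
    [0,0,-3,-0.004,-0.001,0,0],
    [0,0,-3,-0.004,-0.001,0,0],
    [0,0,-3,-0.004,-0.001,0,0],
    [0,0,-3,-0.004,-0.001,0,0],
    [0,0,-3,-0.004,-0.001,0,0],
  ],
)

```text
time_s: 5.62
eef_pos: [0.5732, -0.2193, 0.0477]
ee_rot: [-3.14, 0.0, -2.958]
contact_force: [-1.8, 0.0, 0.1]
gripper_width: -0.001
gripper_force: 0.6
```

Call:
move_arm(
  series=[
    [0,0,0,-0.002,0,0,0],
    [0,0,0,0,0,0,0],
    [0,0,0,0,0,0,0],
    [0,0,0,0,0,0,0],
    [0,0,0,0,0,0,0],
  ],
)

```text
time_s: 6.03
eef_pos: [0.5749, -0.2182, 0.0466]
ee_rot: [-3.141, -0.0, -2.96]
contact_force: [1.7, -0.1, -0.4]
gripper_width: 0.004
gripper_force: 0.0
```

```bash
python3 -c "from h import *;where()"
```

```text
rig [   8.1 -107.6] z 0.0466 r 69.9 o 12.5 lever deg by yaw 74.9 F [ 1.7 -0.1 -0.4] t 6.0333 q7 1.72
```

Call:
move_arm(
  series=[
    [0,0,0,0.01,0,0,0],
    [0,0,0,0.01,0,0,0],
    [0,0,0,0.01,0,0,0],
    [0,0,0,0.01,0,0,0],
    [0,0,0,0.01,0,0,0],
  ],
)

```text
time_s: 6.45
eef_pos: [0.5252, -0.2274, 0.0465]
ee_rot: [-3.141, -0.0, -2.96]
contact_force: [-0.7, 0.1, 0.2]
gripper_width: 0.001
gripper_force: 0.0
```

Call:
move_arm(
  series=[
    [0,0,5,0,0,-0.012,0],
    [0,0,5,0,0,-0.012,0],
    [0,0,5,0,0,-0.012,0],
    [0,0,5,0,0,-0.012,0],
    [0,0,5,0,0,-0.012,0],
  ],
)

```text
time_s: 6.87
eef_pos: [0.5257, -0.2272, 0.1071]
ee_rot: [3.142, 0.0, 2.883]
contact_force: [-0.6, -0.5, -0.2]
gripper_width: 0.003
gripper_force: 0.0
```

Call:
move_arm(
  series=[
    [0,0,0,0.025,0.026,0,0],
    [0,0,0,0.025,0.026,0,0],
    [0,0,0,0.025,0.026,0,0],
    [0,0,0,0.025,0.026,0,0],
    [0,0,0,0.025,0.026,0,0],
  ],
)

```text
time_s: 7.28
eef_pos: [0.4363, -0.069, 0.1067]
ee_rot: [3.142, 0.001, 2.886]
contact_force: [0.9, 1.7, -0.8]
gripper_width: 0.001
gripper_force: 0.0
```

```bash
python3 - <<'E'
from h import *
p,d=snap('side','s3'); cv2.imwrite('pics/s3c.png',cv2.resize(p[200:340,210:400,::-1],None,fx=4,fy=4))
where()
E
```

```text
rig [-167.7    7.3] z 0.1067 r -47.0 o 157.5 lever deg by yaw 50.30000000000001 F [5.  9.2 1.3] t 7.3333 q7 1.14
```

View pics/s3c.png

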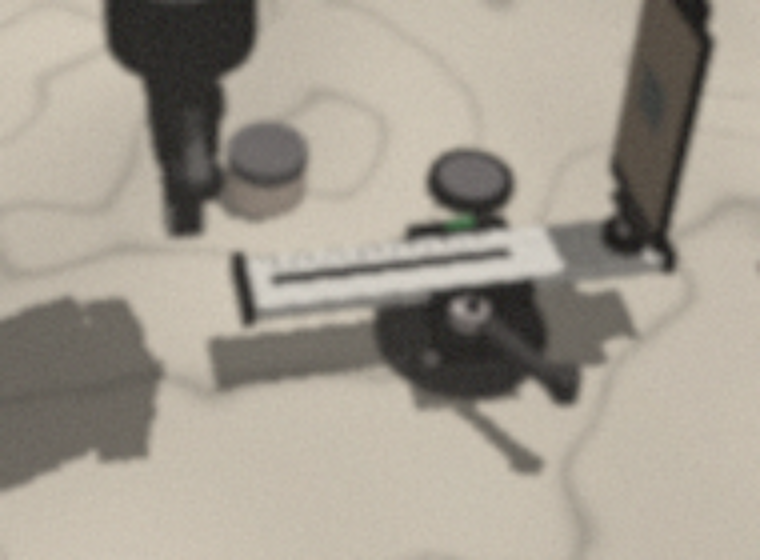

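The lever is fully open, with its knob at (565,385) pointing forward and outward, and the rail hasn't moved. I'll lower the fingers behind the tail and push.

Call:
move_arm(
  series=[
    [0,0,0,0,-0.002,0.011,0],
    [0,0,0,0,-0.002,0.012,0],
    [0,0,0,0,-0.002,0.012,0],
    [0,0,0,0,-0.001,0.012,0],
    [0,0,0,0,0,0.01,0],
  ],
)

```text
time_s: 7.75
eef_pos: [0.4356, -0.0771, 0.0488]
ee_rot: [-3.141, 0.0, 2.887]
contact_force: [-0.6, -0.2, 0.5]
gripper_width: -0.004
gripper_force: 0.0
```

Call:
move_arm(
  series=[
    [0,0,0,-0.008,0,0,0],
    [0,0,0,-0.008,0,0,0],
    [0,0,0,-0.008,0,0,0],
    [0,0,0,-0.008,0,0,0],
    [0,0,0,-0.008,0,0,0],
  ],
)

```text
time_s: 8.17
eef_pos: [0.4743, -0.087, 0.0493]
ee_rot: [-3.141, -0.001, 2.887]
contact_force: [-1.6, 0.6, -1.6]
gripper_width: -0.003
gripper_force: 1.1
```

Call:
move_arm(
  series=[
    [0,0,0,-0.008,0,0,0],
    [0,0,0,-0.008,0,0,0],
    [0,0,0,-0.008,0,0,0],
    [0,0,0,-0.008,0,0,0],
    [0,0,0,-0.008,0,0,0],
  ],
)

```text
time_s: 8.58
eef_pos: [0.513, -0.0969, 0.0493]
ee_rot: [-3.141, -0.001, 2.887]
contact_force: [-2.9, 1.4, -1.8]
gripper_width: 0.002
gripper_force: 1.1
```

```bash
python3 -c "from h import *;where()"
```

```text
rig [-82.2  -5.7] z 0.0493 r -33.3 o 72.2 lever deg by yaw 50.0 F [-2.9  1.4 -1.8] t 8.5833 q7 1.19
```

Call:
move_arm(
  series=[
    [0,0,0,-0.003,0,0,0],
    [0,0,0,-0.003,0,0,0],
    [0,0,0,-0.003,0,0,0],
    [0,0,0,-0.003,0,0,0],
    [0,0,0,-0.002,0,0,0],
  ],
)

```text
time_s: 9.0
eef_pos: [0.5267, -0.1005, 0.0494]
ee_rot: [-3.141, -0.0, 2.888]
contact_force: [-1.9, 0.8, 0.7]
gripper_width: -0.001
gripper_force: 0.8
```

Call:
move_arm(
  series=[
    [0,0,0,-0.001,0,0,0],
    [0,0,0,0,0,0,0],
    [0,0,0,0,0,0,0],
    [0,0,0,0,0,0,0],
    [0,0,0,0,0,0,0],
  ],
)

```text
time_s: 9.42
eef_pos: [0.5276, -0.1006, 0.0493]
ee_rot: [-3.142, 0.0, 2.888]
contact_force: [-0.1, -0.2, 0.4]
gripper_width: 0.001
gripper_force: 0.0
```

```bash
python3 -c "from h import *;where()"
```

```text
rig [-67.1  -5.7] z 0.0493 r -33.3 o 57.1 lever deg by yaw 50.0 F [-0.1 -0.2  0.4] t 9.4167 q7 1.2
```

Call:
move_arm(
  series=[
    [0,0,0,-0.001,0,0,0],
    [0,0,0,-0.001,0,0,0],
    [0,0,0,-0.001,0,0,0],
    [0,0,0,0,0,0,0],
    [0,0,0,0,0,0,0],
  ],
)

```text
time_s: 9.83
eef_pos: [0.5299, -0.1013, 0.0492]
ee_rot: [-3.141, -0.001, 2.888]
contact_force: [-4.7, 1.6, 3.3]
gripper_width: -0.003
gripper_force: 2.6
```

Call:
move_arm(
  series=[
    [0,0,0,-0.001,0,0,0],
    [0,0,0,-0.001,0,0,0],
    [0,0,0,-0.001,0,0,0],
    [0,0,0,0,0,0,0],
    [0,0,0,0,0,0,0],
  ],
)

```text
time_s: 10.25
eef_pos: [0.53, -0.1014, 0.0491]
ee_rot: [-3.14, -0.008, 2.888]
contact_force: [-23.8, 7.9, 17.2]
gripper_width: -0.001
gripper_force: 12.3
```

The rail is hard against its stop: the force rose to about 24 N with no motion, and the tail is at rig x of about -55 as expected. I'll back off and go over to the forward side of the lever.

Call:
move_arm(
  series=[
    [0,0,0,0.008,0,0,0],
    [0,0,0,0.008,0,0,0],
    [0,0,0,0.008,0,0,0],
    [0,0,0,0.008,0,0,0],
    [0,0,0,0.008,0,0,0],
  ],
)

```text
time_s: 10.67
eef_pos: [0.4945, -0.0921, 0.0494]
ee_rot: [-3.142, 0.0, 2.888]
contact_force: [0.8, -0.6, -0.9]
gripper_width: -0.0
gripper_force: 0.0
```

Call:
move_arm(
  series=[
    [0,0,-6,0,0,-0.012,0],
    [0,0,-6,0,0,-0.012,0],
    [0,0,-6,0,0,-0.012,0],
    [0,0,-6,0,0,-0.012,0],
    [0,0,-6,0,0,-0.012,0],
  ],
)

```text
time_s: 11.08
eef_pos: [0.4949, -0.0923, 0.11]
ee_rot: [-3.141, 0.0, -2.866]
contact_force: [-0.9, 0.6, -0.7]
gripper_width: 0.002
gripper_force: 0.0
```

Call:
move_arm(
  series=[
    [0,0,0,-0.019,-0.0285,0,0],
    [0,0,0,-0.019,-0.0285,0,0],
    [0,0,0,-0.019,-0.0285,0,0],
    [0,0,0,-0.019,-0.0285,0,0],
    [0,0,0,-0.019,-0.0285,0,0],
  ],
)

```text
time_s: 11.5
eef_pos: [0.6252, -0.2058, 0.1096]
ee_rot: [-3.142, 0.0, -2.872]
contact_force: [0.6, 0.3, 0.3]
gripper_width: -0.001
gripper_force: 0.0
```

```bash
python3 - <<'E'
from h import *
p,d=snap('side','s4'); cv2.imwrite('pics/s4c.png',cv2.resize(p[180:340,230:420,::-1],None,fx=3.7,fy=3.7))
where()
E
```

```text
rig [ 59.  -86.7] z 0.1097 r 75.6 o -36.2 lever deg by yaw 79.69999999999999 F [ 3.1 -7.2 -1.5] t 11.55 q7 1.82
```

View pics/s4c.png

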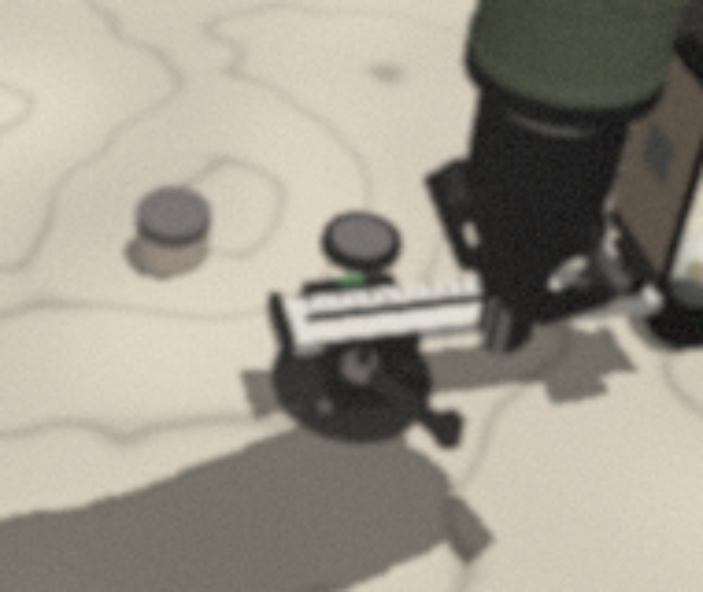

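The rail is at its stop and the lever is still open, with the knob at (445,425). The fingers are ahead of the knob and well short of the phone. I'll lower them and begin to close.

Call:
move_arm(
  series=[
    [0,0,0,0,0.002,0.012,0],
    [0,0,0,0,0.002,0.013,0],
    [0,0,0,0,0.002,0.013,0],
    [0,0,0,0,0.001,0.013,0],
    [0,0,0,0,0,0.011,0],
  ],
)

```text
time_s: 11.97
eef_pos: [0.6222, -0.1972, 0.0462]
ee_rot: [3.141, -0.0, -2.871]
contact_force: [0.3, -0.9, 0.0]
gripper_width: 0.004
gripper_force: 0.0
```

Call:
move_arm(
  series=[
    [0,0,0,0.003,0,0,0],
    [0,0,0,0.003,0,0,0],
    [0,0,0,0.003,0,0,0],
    [0,0,0,0.003,0,0,0],
    [0,0,0,0.003,0,0,0],
  ],
)

```text
time_s: 12.38
eef_pos: [0.608, -0.2017, 0.0481]
ee_rot: [-3.141, 0.001, -2.872]
contact_force: [0.6, -0.6, 0.5]
gripper_width: -0.001
gripper_force: 0.6
```

```bash
python3 -c "from h import *;where()"
```

```text
rig [ 36.1 -83.4] z 0.0481 r 61.4 o -17.7 lever deg by yaw 80.0 F [ 0.6 -0.6  0.5] t 12.3833 q7 1.76
```

Call:
move_arm(
  series=[
    [0,0,4,0.005,-0.001,0,0],
    [0,0,4,0.005,-0.001,0,0],
    [0,0,4,0.005,-0.001,0,0],
    [0,0,4,0.005,-0.001,0,0],
    [0,0,4,0.005,-0.001,0,0],
  ],
)

```text
time_s: 12.8
eef_pos: [0.5839, -0.2096, 0.0479]
ee_rot: [3.142, 0.001, 3.059]
contact_force: [2.1, 1.9, -0.5]
gripper_width: -0.001
gripper_force: 0.8
```

Call:
move_arm(
  series=[
    [0,0,4,0.005,-0.001,0,0],
    [0,0,4,0.005,-0.001,0,0],
    [0,0,4,0.005,-0.001,0,0],
    [0,0,4,0.005,-0.001,0,0],
    [0,0,4,0.005,-0.001,0,0],
  ],
)

```text
time_s: 13.22
eef_pos: [0.5586, -0.2091, 0.0479]
ee_rot: [3.141, 0.001, 2.71]
contact_force: [3.3, 0.4, -0.5]
gripper_width: 0.001
gripper_force: 1.1
```

```bash
python3 -c "from h import *;where()"
```

```text
rig [  -9.9 -102.9] z 0.0479 r 62.9 o -11.4 lever deg by yaw 39.80000000000001 F [ 3.3  0.4 -0.5] t 13.2167 q7 1.24
```

Call:
move_arm(
  series=[
    [0,0,4,0.004,-0.001,0,0],
    [0,0,4,0.004,-0.001,0,0],
    [0,0,4,0.004,-0.001,0,0],
    [0,0,4,0.004,-0.001,0,0],
    [0,0,4,0.004,-0.001,0,0],
  ],
)

```text
time_s: 13.63
eef_pos: [0.5393, -0.2027, 0.0479]
ee_rot: [3.141, 0.002, 2.361]
contact_force: [4.9, -1.0, -0.8]
gripper_width: -0.002
gripper_force: 2.3
```

```bash
python3 -c "from h import *;where()"
```

```text
rig [ -30.1 -101.5] z 0.0479 r 64.2 o -14.1 lever deg by yaw 19.80000000000001 F [ 4.9 -1.  -0.8] t 13.6333 q7 1.0
```

Call:
move_arm(
  series=[
    [0,0,3,0.0035,-0.001,0,0],
    [0,0,3,0.0035,-0.001,0,0],
    [0,0,3,0.0035,-0.001,0,0],
    [0,0,3,0.0035,-0.001,0,0],
    [0,0,0,0,0,0,0],
  ],
)

```text
time_s: 14.05
eef_pos: [0.5268, -0.1944, 0.0478]
ee_rot: [3.141, 0.001, 2.152]
contact_force: [0.3, 0.1, 0.8]
gripper_width: 0.001
gripper_force: 0.0
```

```bash
python3 -c "from h import *;where()"
```

```text
rig [-44.4 -96.7] z 0.0478 r 65.8 o -13.2 lever deg by yaw 7.900000000000006 F [0.3 0.1 0.8] t 14.05 q7 0.85
```

Call:
move_arm(
  series=[
    [0,0,1.5,0.002,0,0,0],
    [0,0,1.5,0.002,0,0,0],
    [0,0,0,0.001,0,0,0],
    [0,0,0,0,0,0,0],
    [0,0,0,0,0,0,0],
  ],
)

```text
time_s: 14.47
eef_pos: [0.525, -0.1925, 0.0478]
ee_rot: [3.141, 0.004, 2.101]
contact_force: [4.4, -13.4, -2.3]
gripper_width: -0.004
gripper_force: 7.1
```

Call:
move_arm(
  series=[
    [0,0,0,0.001,0,0,0],
    [0,0,0,0.001,0,0,0],
    [0,0,0,0,0,0,0],
    [0,0,0,0,0,0,0],
    [0,0,0,0,0,0,0],
  ],
)

```text
time_s: 14.88
eef_pos: [0.5249, -0.1923, 0.048]
ee_rot: [3.14, 0.007, 2.1]
contact_force: [10.2, -22.5, -6.2]
gripper_width: -0.002
gripper_force: 12.4
```

```bash
python3 -c "from h import *;where()"
```

```text
rig [-46.7 -95.1] z 0.048 r 65.6 o -13.9 lever deg by yaw 4.900000000000006 F [ 10.2 -22.5  -6.2] t 14.8833 q7 0.82
```

The lever is on its closed stop, pushing back with about 25 N and no longer moving. I'll back away, lift and check.

Call:
move_arm(
  series=[
    [0,0,0,-0.006,0,0,0],
    [0,0,0,-0.008,0,0,0],
    [0,0,0,-0.008,0,0,0],
    [0,0,0,-0.008,0,0,0],
    [0,0,0,-0.008,0,0,0],
  ],
)

```text
time_s: 15.3
eef_pos: [0.5428, -0.222, 0.0473]
ee_rot: [-3.142, -0.0, 2.103]
contact_force: [-0.5, 0.3, -0.4]
gripper_width: 0.002
gripper_force: 0.0
```

Call:
move_arm(
  series=[
    [0,0,0,0,0,-0.02,0],
    [0,0,0,0,0,-0.02,0],
    [0,0,0,0,0,-0.02,0],
    [0,0,0,0,0,-0.02,0],
    [0,0,0,0,0,-0.02,0],
  ],
)

```text
time_s: 15.72
eef_pos: [0.5425, -0.2217, 0.1483]
ee_rot: [-3.141, -0.0, 2.103]
contact_force: [0.0, -0.1, 0.6]
gripper_width: -0.0
gripper_force: 0.0
```

Call:
move_arm(
  series=[
    [0,0,0,-0.015,-0.02,0,0],
    [0,0,0,-0.015,-0.02,0,0],
    [0,0,0,-0.015,-0.02,0,0],
    [0,0,0,-0.015,-0.02,0,0],
    [0,0,0,-0.015,-0.02,0,0],
  ],
)

```text
time_s: 16.13
eef_pos: [0.4938, -0.3381, 0.1474]
ee_rot: [-3.142, -0.0, 2.103]
contact_force: [-0.6, 1.0, -0.8]
gripper_width: 0.0
gripper_force: 0.0
```

```bash
python3 - <<'E'
from h import *
p,d=snap('top','t5'); cv2.imwrite('pics/t5c.png',np.clip(cv2.resize(p[150:300,280:450,::-1],None,fx=4,fy=4)*1.5,0,255).astype(np.uint8))
P=pts('top',d);z=P[...,2];m=np.zeros(d.shape,bool);m[180:260,330:385]=1
m&=(z>.05)&(z<.078)&(p.mean(2)>110)
print(cv2.boxPoints(cv2.minAreaRect((P[m][:,:2]*1000).astype(np.float32)))); where()
E
```

```text
[[ 548.17145  -117.99171 ]
 [ 687.3444   -155.46718 ]
 [ 696.9664   -119.73402 ]
 [ 557.7934    -82.258545]]
rig [ -41.7 -249.9] z 0.1474 r 170.9 o -127.6 lever deg by yaw 4.699999999999989 F [-5.9 -9.  -0.1] t 16.1833 q7 1.05
```

View pics/t5c.png

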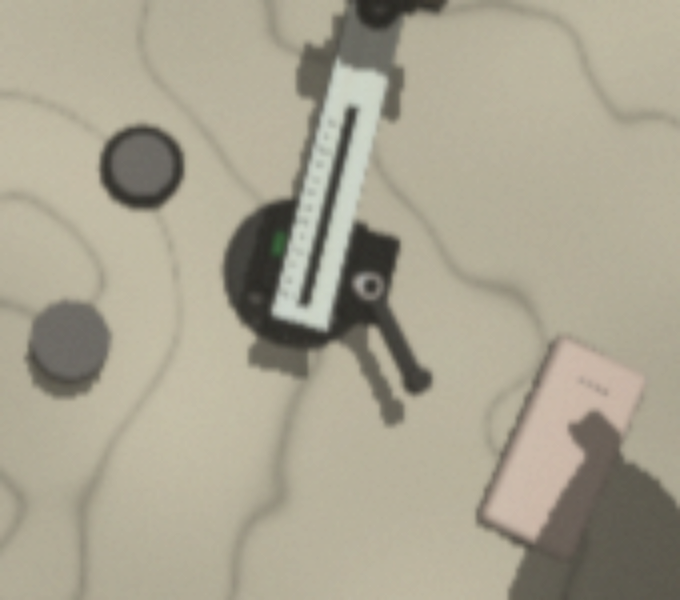

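The top view shows the rail fully forward (about 80 mm of travel). The lever is back at its closed angle, with the pin at (370,286) and the knob at (418,382). The jar, cap and power bank look undisturbed and the arm is clear, so I'll hand in.

```bash
python3 -c "from rig import ctrl;print(ctrl.hand_in())"
```

```text
the job is handed in; nothing more can be done
None
```

The job is handed in: the lever was opened, the rail pushed to its forward stop and the lever closed onto its stop, with the phone untouched and the jar, cap and power bank unmoved in the last picture; the pen cup and flask were outside that view but nowhere near the arm's work, and the hand-in returned no verdict.

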